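# Pack the last domino away and shut the flap

## Task

The six dominoes in the open acrylic box have drifted apart: close them up so that the last domino, lying on the table, has room beside them, lay it in face up and press it gently down until it lies flat in the row and nothing stands above the rim. Then feel that it is so by drawing your fingertips, lightly touching, along the tops of the whole row from the box's left end to its right end as you see it, and last of all shut the flap flat on the rim. Press gently throughout, and leave everything else on the table where it is.

Things in the scene. Friction and masses are not known exactly. Their poses are not given: they have to be found in the camera images.
- domino_box: clear acrylic domino box, standing firmly on a pile of booklets 6 to 18 mm thick; 65 mm wide (its x), 206 mm long (its y), 54 mm high without flap, walls 3 mm, inside 59 x 200 mm. Origin: centre of its underside; x across the box to the hinge side (away from the robot), y along it to its left end as the robot sees it, z up. Turned up to 0.37 rad from the robot's axes
- rim_middle (a point): centre of the box's open top, at rim height, 54 mm above the box's underside. Below it lie six loose black dominoes (56 x 28 x 12 mm, 32 g) flat across the box, face up, side by side along its y, in the last layer, which has room for seven (196 mm) and 4 mm more
- left_wall_top (a point): top of the inner face of the box's left end wall, 100 mm from the box's middle, at rim height. The tops of the six dominoes all lie at one level, 2 to 11 mm below the rim, differently each time: it must be felt or seen. So do their places: gaps of up to 5 mm between them and 1 to 17 mm at each end of the row, so 25 mm in from either end wall there is always the end domino
- flap (a joint): angle of the box's clear hinged flap, rad: 0 shut flat on the rim, 1.57 upright, up to 2.3 leaning back away from the robot. 66 mm from hinge to front edge, 206 mm long, 3 mm thick, 55 g, with a 10 mm deep, 40 mm long tab at the middle of the front edge. The stiff hinge holds it at any angle; under 1.5 N at the front edge moves it
- flap_edge (a point): middle of the flap's front edge (where the tab begins), 66 mm from the hinge; the point's z axis is normal to the flap, pointing up when it is shut
- flap_hinge (a point): middle of the hinge line, at the top of the box's far long wall, 32.5 mm from the box's middle; the hinge line runs along the box's y
- last_domino: the seventh domino, black with ivory pips, 56 x 28 x 12 mm, 32 g, lying flat, face up, on the table to the left of the box. Origin: centre of its underside; x along its 56 mm length, z out of its face. Dominoes slide easily on card, acrylic and each other (friction about 0.2); fingertips grip them far better, so a tip pressed on one with a few N drags it along and pushes its neighbours
- glass: empty tumbler of cobalt-blue glass, 72 mm across, 95 mm high, origin at the centre of its underside; a bystander, to be left alone
- ashtray: round terracotta ashtray, 110 mm across, 30 mm high, origin at the centre of its underside; a bystander, to be left alone
- lighter_holder: stainless steel lighter holder with an orange lighter standing in it, 52 mm round foot, 88 mm high, origin at the centre of its underside; a bystander, to be left alone
- card_box: red pack of playing cards lying flat, 90 x 64 x 18 mm, origin at the centre of its underside; a bystander, to be left alone
- coasters: pile of four round cork coasters, 94 mm across, 20 mm high, origin at the centre of its underside; a bystander, to be left alone
There are look-alikes about, which are no part of the job. What is shaped like the last_domino but blue or green is not meant.

How it is judged:
By the outcome, as a careful person would: the job done as asked, in the order asked, and still so for the second after the job is handed in, with the robot touching nothing.
It also fails if it takes over 72 s, if anything falls off the work surface, if the arm or the gripper's body presses on something with over 40 N, if the wrist force passes 120 N, or if a joint passes its speed limit or range.

## Robot

A 6-joint arm with a two-finger parallel gripper is mounted at the origin on the work surface. World frame = base frame: x ahead of the robot, y to its left, z up, the work surface at z = 0. Lengths are in m, angles in degrees, forces in N, time in s.
With the tool pointing down it reaches from about 0.25 to 0.725 m from the base axis. Payload 9.7 kg.
Tool frame: the origin (TCP) lies at the very end of the fingers, on their centre line; the grasp point (between the pads) lies 19 mm behind it; z points along the fingers, y is the direction in which the jaws open and shut (so a half turn about z gives the same grasp; the last joint's range is limited). The gripper opens to 85 mm and grips with 20 to 120 N. Pads are 22 mm wide; open, the fingers measure 114 mm over their backs; the gripper's body (76 mm by 85 mm) begins 54 mm behind the grasp point. The pads swing forward as they close: fully open they stand 13 mm farther back than shut.
Start: joints at [-65.604, 4.979, 10.078, 95.1, 0, 90], TCP at [0.227, -0.501, 0.231] pointing down, gripper open.
Joint ranges: [-179.16, 179.16], [-48.56, 103.87], [-65.8, 70.77], [-126.05, 130.52], [-82.76, 87.17], [-180, 180]. Speed limits (degrees/s): [127.2, 127.2, 147.25, 180, 180, 180].

## Interface

Orientations are given as [roll, pitch, yaw] about the fixed x, y, z axes, in that order (R = Rz(yaw) Ry(pitch) Rx(roll)).
In Python, from workcell import bot gives the robot as it stands.
- The arm moves only by the shell command python3 -m pendant 'ROWS' [FORCE]. ROWS is JSON, a list that holds one entry, the list of rows, each a list of 7 numbers: the shift along the tool's x, y, z in cm, then the turn, a rotation vector about the tool's x, y, z in rad, then the opening in per cent of the stroke, from 0 (shut) to 100 (fully open). In form: [[[dx, dy, dz, ax, ay, az, gripper], ...]]. A call has 1 to 5 rows; each row shifts and turns the pose as measured when the row begins, along the tool's axes as they then stand; what a row does not reach is not made up. A row lasts 1/12 s, in which the tool goes at most 41.7 mm and 7.16 degrees, less where a joint would pass 70% of its speed; a pose out of reach is approached as far as the arm can. A call with a gripper value outside its range is refused whole. The fingers move at their own pace and stop on an object; FORCE is the grip in N (left out, the last holds). Time passes only in rows, so rows that do not move let the fingers close. It gives the time, the measured TCP pose, the force and the opening at its end, in the units of the state.
- bot.get_obs(): the state, without advancing time (a new reading comes with each control period).
- bot.camera(name): name is "scene" or "side" or "wrist"; returns the picture (480x640x3 uint8, red, green, blue); there is no depth.
- bot.get_calibration(name): a dict with "intrinsics" (3x3 intrinsics, pixels), "pose" (4x4, takes a point from camera to world coordinates); the wrist camera has in their place "T_tool_cam" (4x4, takes a point from camera to tool coordinates, whose origin is the TCP and whose axes are the flange's). Camera axes: x right, y down, z forward; pixel columns grow to the right and rows downward; lengths in m; the calibration is good to about 2 mm. A picture is of the moment at which its call begins: read the wrist's pose just before it. get_calibration takes no time and is no camera call.
- bot.job_done(): hands the job in, once; it reports no verdict.
Trained networks look in the newest picture that a camera, given by its name, has taken for a name from the list of things; names that differ only in an ending like _2 or _b are one class to them, and where a whole thing is asked for, a point or a joint stands for the part that bears it (a point fixed in the world has none). Each returns a list of dicts, best first, with "confidence" (0 to 1); they miss things now and then, are a little off and sometimes report something else, mostly with a low value. They report only what shows in the picture. A call takes as long as a camera call. They do not tell look-alikes from the thing itself.
- bot.masks_of(camera, thing): "pixels" (480x640 bool, what is visible of it) and "extent" ([left, top, right, bottom] in pixels, round what is visible of it).
- bot.mark_of(camera, thing): "uv" ([column, row] in pixels: a listed point, or the origin of a listed thing).
The state is a dict: "time": time; "q": joint angles; "qd": joint speeds; "joint_efforts": joint torques, N m; "ee_pos": TCP position; "tcp_rot": TCP orientation; "wrist_force": force on the tool from outside, world axes, zero at the start; "torque": the same for the moment, N m; "opening": finger opening in m.
Only numpy, scipy, OpenCV 4.12 (cv2) and the standard library are available. Lean on these libraries where they do the work, as an engineer would, in place of code of your own. Each camera call takes 0.05 s, during which the arm holds its last target. There are 200 camera calls.

## Working session

There is one attempt and no reset: what is moved stays moved. The work goes in short steps, Python scripts to look and compute and a shell command to move; the robot and the scene stay as the last step left them, time stands still between calls to the robot, and variables do not carry over. Pictures are saved under pics/ and viewed, about 8 in all and at most 12, crops included, and the job is handed in when it is done.

```bash
ls; mkdir -p pics; python3 - <<'E'
from workcell import bot
import cv2,numpy as np
o=bot.get_obs();print(o)
for n in("scene","side","wrist"):
    c=bot.get_calibration(n);print(n,{k:np.round(v,4).tolist() for k,v in c.items()})
for n in("scene","side"):
    im=bot.camera(n);cv2.imwrite(f"pics/{n}0.png",im[...,::-1])
    for t in("rim_middle","left_wall_top","flap_edge","flap_hinge","last_domino","domino_box","glass","ashtray","lighter_holder","card_box","coasters"):
        print(n,t,[(np.round(d["uv"]).tolist(),round(d["confidence"],2)) for d in bot.mark_of(n,t)][:4])
E
```

```text
pics
{'time': 0.0, 'q': array([-6.56047684e+01,  5.00914058e+00,  1.00342756e+01,  9.50994224e+01,
       -6.85871202e-05,  9.00023098e+01]), 'qd': array([ 0.0045988 , -0.03086337, -0.0386835 ,  0.02173681,  0.03197014,
        0.0145406 ]), 'joint_efforts': array([ 3.67291532e-04, -5.20396578e+01,  4.64797139e+01,  1.63299171e-02,
        2.14728834e-04,  7.60039818e-07]), 'ee_pos': array([ 0.22706966, -0.50068387,  0.23060027]), 'tcp_rot': array([-1.79925713e+02,  7.15818466e-05,  2.43929219e+01]), 'wrist_force': array([-0.30306199,  0.07652131, -0.3173417 ]), 'torque': array([-0.04098825,  0.0348117 , -0.03524358]), 'opening': 0.08545761467250525}
scene {'intrinsics': [[555.5829, 0.0, 319.756], [0.0, 555.5829, 235.6815], [0.0, 0.0, 1.0]], 'pose': [[-0.4559, 0.7721, -0.4427, 0.997], [0.89, 0.3893, -0.2374, 0.2619], [-0.011, -0.5022, -0.8647, 0.9965], [0.0, 0.0, 0.0, 1.0]]}
side {'intrinsics': [[489.7929, 0.0, 318.4984], [0.0, 489.7929, 240.5841], [0.0, 0.0, 1.0]], 'pose': [[-0.8167, -0.3289, 0.4741, 0.0691], [-0.5769, 0.4504, -0.6814, 0.6409], [0.0106, -0.83, -0.5576, 0.597], [0.0,
[... 575 characters left out ...]
4)]
scene glass [([160.0, 247.0], 0.77)]
scene ashtray [([158.0, 168.0], 0.91)]
scene lighter_holder [([429.0, 378.0], 0.76)]
scene card_box [([512.0, 259.0], 0.62)]
scene coasters [([229.0, 157.0], 0.71)]
side rim_middle []
side left_wall_top [([253.0, 279.0], 0.65)]
side flap_edge [([272.0, 222.0], 0.92)]
side flap_hinge [([279.0, 252.0], 0.56)]
side last_domino [([165.0, 411.0], 0.93), ([232.0, 368.0], 0.89), ([196.0, 336.0], 0.87), ([294.0, 368.0], 0.7)]
side domino_box [([291.0, 280.0], 0.97)]
side glass [([336.0, 195.0], 0.7)]
side ashtray []
side lighter_holder [([145.0, 321.0], 0.77), ([253.0, 285.0], 0.51)]
side card_box [([258.0, 448.0], 0.6)]
side coasters [([435.0, 227.0], 0.72)]
```

View pics/scene0.png

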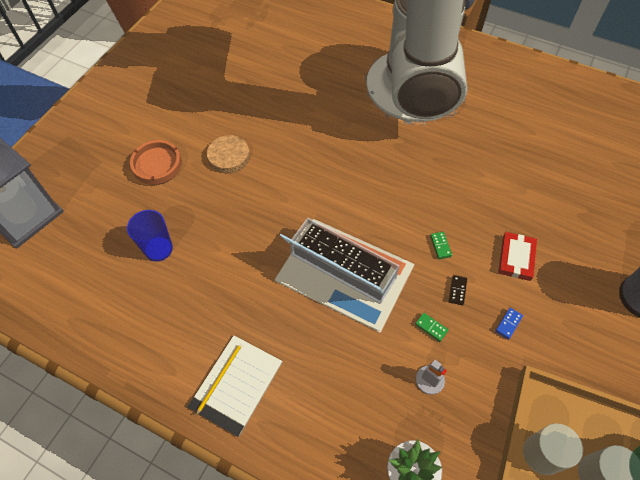

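View pics/side0.png

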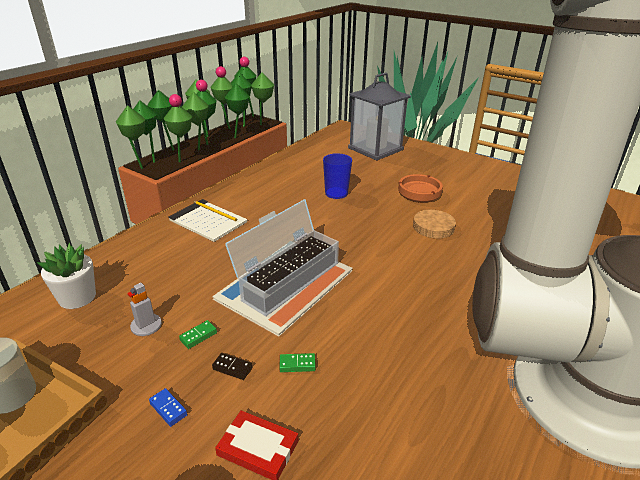

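The black domino with ivory pips is at scene (458,290) / side (232,366). The greens at (441,244) and (432,326) and the blue at (509,323) are look-alikes, so I want the black one. The box is at scene (345,258) with its flap open.

```bash
cat >h.py <<'E'
from workcell import bot
import cv2,numpy as np
from scipy.spatial.transform import Rotation as R
def cal(n,o=None):
    c=bot.get_calibration(n)
    if n!="wrist": return np.array(c["intrinsics"]),np.array(c["pose"])
    o=o or bot.get_obs();T=np.eye(4);T[:3,:3]=R.from_euler("xyz",o["tcp_rot"],degrees=True).as_matrix();T[:3,3]=o["ee_pos"]
    return np.array(c["intrinsics"]),T@np.array(c["T_tool_cam"])
def ray(cp,uv):
    K,T=cp;d=T[:3,:3]@np.linalg.solve(K,[uv[0],uv[1],1]);return T[:3,3],d/np.linalg.norm(d)
def plane(cp,uv,z):
    p,d=ray(cp,uv);return p+d*(z-p[2])/d[2]
def tri(obs):
    A=np.zeros((3,3));b=np.zeros(3);rs=[ray(c,u) for c,u in obs]
    for p,d in rs: M=np.eye(3)-np.outer(d,d);A+=M;b+=M@p
    x=np.linalg.solve(A,b);return x,[round(1e3*np.linalg.norm((np.eye(3)-np.outer(d,d))@(x-p)),1) for p,d in rs]
def proj(cp,X):
    K,T=cp;x=K@(np.linalg.inv(T)@np.append(X,1))[:3];return x[:2]/x[2]
def togo(P,yaw,o=None):
    "shift in cm in tool axes and turn about tool z (rad) to TCP P with tool down and yaw deg"
    o=o or bot.get_obs();r=R.from_euler("xyz",o["tcp_rot"],degrees=True);t=R.from_euler("xyz",[180,0,yaw],degrees=True)
    return np.round(100*r.inv().apply(np.array(P)-o["ee_pos"]),2),np.round((r.inv()*t).as_rotvec(),3)
E
python3 - <<'E'
from h import *
S,D=cal("scene"),cal("side")
for n,a,b in(("lwt",(387,278),(253,279)),("hinge",(333,268),(279,252)),("edge",(331,260),(272,222)),("box",(342,264),(291,280)),("dom",(458,290),(232,366)),("glass",(160,247),(336,195)),("lighter",(429,378),(145,321))):
    print(n,*tri([(S,a),(D,b)]))
print("rim",plane(S,(346,255),.066)); print("dom",plane(S,(458,290),.01),"greens",plane(S,(441,244),.01),plane(S,(432,326),.01),"blue",plane(S,(509,323),.01),"cards",plane(S,(512,259),.01))
a=cv2.imread("pics/scene0.png")[200:340,260:480];b=cv2.imread("pics/side0.png")[200:400,180:380]
a=cv2.resize(a,None,fx=2.8,fy=2.8,interpolation=2);b=cv2.resize(b,None,fx=2.8,fy=2.8,interpolation=2)
cv2.imwrite("pics/c1.png",a[:,:616]);cv2.imwrite("pics/c2.png",b)
E
```

```text
lwt [0.54409298 0.15782135 0.06546204] [np.float64(1.2), np.float64(1.2)]
hinge [0.56694277 0.05785571 0.05662099] [np.float64(0.7), np.float64(0.7)]
edge [0.58134702 0.05950973 0.11841611] [np.float64(2.4), np.float64(2.4)]
box [0.53186429 0.06268503 0.01025768] [np.float64(2.6), np.float64(2.6)]
dom [0.47768803 0.28578555 0.00634096] [np.float64(0.0), np.float64(0.0)]
glass [ 6.60918064e-01 -2.89859504e-01 -3.12541935e-04] [np.float64(3.3), np.float64(3.3)]
lighter [0.66591753 0.30017391 0.00960066] [np.float64(1.4), np.float64(1.4)]
rim [0.53585456 0.0701998  0.066     ]
dom [0.47959181 0.28567382 0.01      ] greens [0.39842156 0.21973719 0.01      ] [0.57128303 0.2677943  0.01      ] blue [0.50061121 0.39405087 0.01      ] cards [0.36699635 0.35822872 0.01      ]
```

View pics/c1.png

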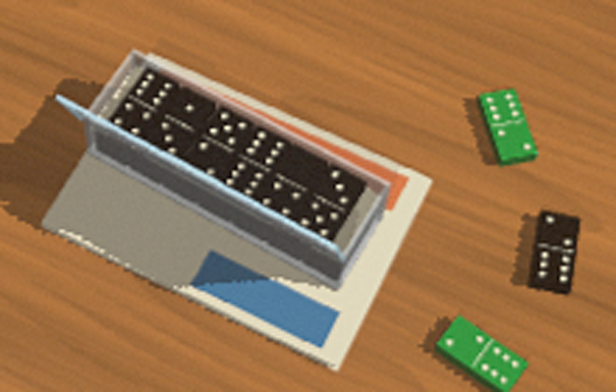

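```bash
python3 -c "
from h import *
print(togo([.46,.10,.22],-7))"
```

```text
(array([ 46.02, -45.11,   1.13]), array([-0.   ,  0.   ,  0.548]))
```

```bash
r='[2.9,-2.85,0,0,0,0,0]'; for i in 1 2 3; do python3 -m pendant '[[[2.9,-2.85,0,0,0,0,0],[2.9,-2.85,0,0,0,0,0],[2.9,-2.85,0,0,0,0,0],[2.9,-2.85,0,0,0,0,0],[2.9,-2.85,0,0,0,0,0]]]' >/dev/null; done
python3 -m pendant '[[[0,0,0,0,0,0.11,0],[0,0,0,0,0,0.11,0],[0,0,0,0,0,0.11,0],[0,0,0,0,0,0.11,0],[0,0,0,0,0,0.11,0]]]'
python3 -c "
from h import *
print(togo([.46,.10,.22],-7))"
```

```text
time: 2.87
ee_pos: [0.4552, 0.01, 0.2292]
tcp_rot: [-176.2, 0.1, -1.0]
wrist_force: [0.8, -0.6, -0.3]
opening: 0.0004
(array([ 0.31, -8.93,  1.51]), array([-0.066,  0.006,  0.104]))
```

```bash
python3 -m pendant '[[[0.1,-2.9,0.5,-0.03,0,0.05,0],[0.1,-2.9,0.5,-0.03,0,0.05,0],[0.1,-2.9,0.5,0,0,0,0],[0,-0.3,0,0,0,0,0],[0,0,0,0,0,0,0]]]'
python3 - <<'E'
from h import *
o=bot.get_obs();print(o["ee_pos"],o["tcp_rot"]);im=bot.camera("wrist");cv2.imwrite("pics/w1.png",im[...,::-1]);np.save("w1.npy",np.r_[o["ee_pos"],o["tcp_rot"]])
for t in("rim_middle","left_wall_top","flap_hinge","flap_edge","last_domino"):
    print(t,[(np.round(d["uv"],1).tolist(),round(d["confidence"],2)) for d in bot.mark_of("wrist",t)][:4])
E
```

```text
time: 3.28
ee_pos: [0.4584, 0.0125, 0.2191]
tcp_rot: [-176.0, 0.5, -0.9]
wrist_force: [-0.5, 0.5, 0.2]
opening: 0.0003
[0.45840175 0.01252621 0.21912131] [-175.99367874    0.49645419   -0.86483619]
rim_middle []
left_wall_top [([141.2, 126.1], 0.84)]
flap_hinge [([266.7, 86.0], 0.98)]
flap_edge [([250.4, 25.4], 0.79)]
last_domino [([59.9, 88.1], 0.79), ([65.8, 195.6], 0.63)]
```

View pics/w1.png

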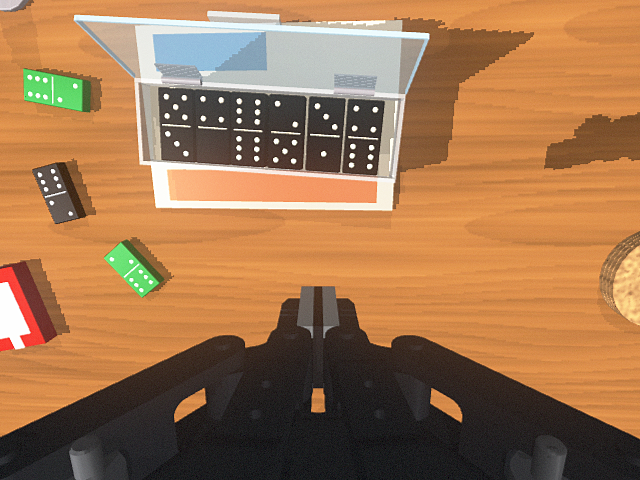

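```bash
python3 -c "
from h import *
o=bot.get_obs();print(o['q'],o['qd'],o['joint_efforts'])"; python3 -m pendant '[[[0,-2.5,0,0,0,0,0],[0,-2.5,0,0,0,0,0]]]';  python3 -c "
from h import *
o=bot.get_obs();print(o['q'],o['qd'])"
```

```text
[ -1.00359253  -7.30800255  -3.40395401  94.37677665   3.99824177
 179.94319563] [-0.28956215 -0.0120892   0.08055723 -0.04980861 -0.05291191  0.01447759] [ 1.27509353e-01 -3.84023416e+01  4.64984429e+01  9.27009084e-02
  2.28126249e-01 -4.38633731e-05]
time: 3.75
ee_pos: [0.459, 0.0346, 0.2234]
tcp_rot: [-174.8, 0.5, 1.1]
wrist_force: [0.9, -0.1, -0.1]
opening: -0.0002
[  1.06799945  -7.045037    -2.78540473  94.74641664   5.24138959
 179.94222944] [ 1.25581637e+01  1.62407746e+00  4.13988563e+00  2.42150784e+00
  7.33539513e+00 -5.66058684e-03]
```

q6 hit its 180° limit, so I'll use the half-turn yaw (~173°) instead. Before that I'll fit the box pose from the marks in the three views, and start turning the tool.

```bash
cat >fit.py <<'E'
from h import *
from scipy.optimize import least_squares
w=np.load("w1.npy");W=cal("wrist",dict(ee_pos=w[:3],tcp_rot=w[3:]));S,D=cal("scene"),cal("side")
obs=[(W,(141.2,126.1),"l"),(W,(266.7,86),"h"),(W,(250.4,25.4),"e"),(S,(387,278),"l"),(S,(333,268),"h"),(S,(331,260),"e"),(S,(346,255),"m"),(D,(253,279),"l"),(D,(279,252),"h"),(D,(272,222),"e")]
def pts(p):
    x,y,a,h,f=p;c,s=np.cos(a),np.sin(a);X=lambda u,v,z:np.array([x+c*u-s*v,y+s*u+c*v,z])
    return dict(m=X(0,0,h),l=X(0,.1,h),h=X(.0325,0,h),e=X(.0325-.066*np.cos(f),0,h+.066*np.sin(f)))
res=lambda p:np.concatenate([proj(c,pts(p)[k])-uv for c,uv,k in obs])
r=least_squares(res,[.535,.065,-.1,.064,1.8],loss="soft_l1",x_scale=[.01,.01,.1,.01,.3])
print(np.round(r.x,4),np.degrees(r.x[2]));print(np.round(r.fun.reshape(-1,2),1).tolist())
print({k:np.round(v,4).tolist() for k,v in pts(r.x).items()})
E
python3 fit.py; python3 - <<'E'
from h import *
w=np.load("w1.npy");W=cal("wrist",dict(ee_pos=w[:3],tcp_rot=w[3:]))
im=cv2.imread("pics/w1.png");sub=im[150:235,20:100];m=((sub.max(2)<75)).astype(np.uint8)
cv2.imwrite("pics/x.png",m*255);n,l,s,c=cv2.connectedComponentsWithStats(cv2.morphologyEx(m,cv2.MORPH_CLOSE,np.ones((5,5))));k=1+s[1:,4].argmax();pp=np.argwhere(l==k)[:,::-1]+[20,150]
b=cv2.boxPoints(cv2.minAreaRect(pp.astype(np.float32)));q=np.array([plane(W,u,.012)[:2] for u in b]);print(b,q,q.mean(0),[np.linalg.norm(q[i]-q[i-1]) for i in range(4)])
E
for i in 1 2 3 4; do python3 -m pendant '[[[0,0,0,0,0,-0.12,0],[0,0,0,0,0,-0.12,0],[0,0,0,0,0,-0.12,0],[0,0,0,0,0,-0.12,0],[0,0,0,0,0,-0.12,0]]]' |sed -n 2,3p; done
```

```text
[ 0.5324  0.0623 -0.0698  0.0597  1.9509] -3.9978754713758327
[[0.6, -1.9], [1.4, 0.1], [-2.4, 0.6], [2.4, -0.3], [1.4, -1.5], [-3.2, 1.4], [-3.0, -1.5], [-0.0, 5.2], [-0.2, -0.2], [-4.0, -2.1]]
{'m': [0.5324, 0.0623, 0.0597], 'l': [0.5394, 0.162, 0.0597], 'h': [0.5649, 0.06, 0.0597], 'e': [0.5893, 0.0583, 0.121]}
[[ 53.74144  163.88727 ]
 [ 63.765747 159.94916 ]
 [ 85.61989  215.57788 ]
 [ 75.59558  219.51599 ]] [[0.50710177 0.27970188]
 [0.51065439 0.26888564]
 [0.45689041 0.25719786]
 [0.45293493 0.26836512]] [0.48189537 0.26853763] [np.float64(0.05534048387110716), np.float64(0.01138473115859594), np.float64(0.05501972427397201), np.float64(0.011847094441230383)]
ee_pos: [0.4593, 0.0408, 0.2251]
tcp_rot: [-175.2, -2.9, 36.7]
ee_pos: [0.4595, 0.0459, 0.2266]
tcp_rot: [-177.8, -5.4, 72.5]
ee_pos: [0.4596, 0.0509, 0.228]
tcp_rot: [178.6, -5.9, 108.5]
ee_pos: [0.4596, 0.0559, 0.2294]
tcp_rot: [175.2, -4.1, 144.4]
```

```bash
python3 -c "
from h import *
w=cv2.imread('pics/w1.png')[70:240,20:420];cv2.imwrite('pics/w1c.png',cv2.resize(w,None,fx=2,fy=2,interpolation=2))"
```

```text
(no output)
```

View pics/w1c.png

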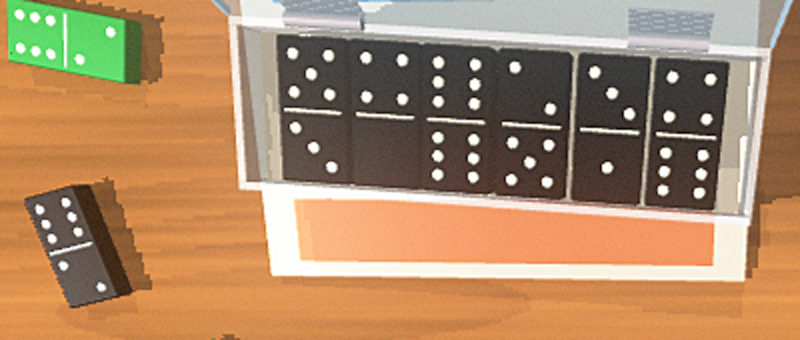

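```bash
python3 - <<'E'
from h import *
w=np.load("w1.npy");W=cal("wrist",dict(ee_pos=w[:3],tcp_rot=w[3:]))
f=lambda l,z:np.array([plane(W,(20+u/2,70+v/2),z) for u,v in l])
d=f([(25,198),(76,185),(117,292),(71,306)],.012)[:,:2]
print("dom",d.mean(0),[round(np.linalg.norm(d[i]-d[i-1]),4) for i in range(4)],np.degrees(np.arctan2(*((d[1]+d[0]-d[2]-d[3])[::-1]))))
for h in(.060,.064,.068,.072):
    b=f([(230,18),(240,187),(748,217),(770,52)],h)[:,:2];v=b[1]-b[2]
    print(h,b.mean(0),[round(np.linalg.norm(b[i]-b[i-1]),4) for i in range(4)],"yaw",np.degrees(np.arctan2(-v[0],v[1])))
print(togo([.42,.085,.20],173))
E
```

```text
dom [0.47847769 0.28125476] [np.float64(0.0544), np.float64(0.0277), np.float64(0.0529), np.float64(0.0264)] 12.170098418443299
0.06 [0.5323792  0.06156454] [np.float64(0.2048), np.float64(0.0634), np.float64(0.2041), np.float64(0.0604)] yaw -3.8436153724039612
0.064 [0.53227506 0.06075364] [np.float64(0.202), np.float64(0.0625), np.float64(0.2014), np.float64(0.0596)] yaw -3.8436153724039666
0.068 [0.53217092 0.05994274] [np.float64(0.1993), np.float64(0.0617), np.float64(0.1986), np.float64(0.0588)] yaw -3.8436153724039746
0.072 [0.53206677 0.05913184] [np.float64(0.1966), np.float64(0.0608), np.float64(0.1959), np.float64(0.058)] yaw -3.8436153724039803
(array([ 4.7 , -0.21,  3.28]), array([ 0.099, -0.048, -0.501]))
```

```bash
cat >>h.py <<'E'
BX,BY,BA,BH=.5323,.0616,np.radians(-3.9),.060
def box(u,v,z):
    c,s=np.cos(BA),np.sin(BA);return np.array([BX+c*u-s*v,BY+s*u+c*v,z])
def inbox(P):
    c,s=np.cos(BA),np.sin(BA);d=np.array(P[:2])-[BX,BY];return np.round(1e3*np.array([c*d[0]+s*d[1],-s*d[0]+c*d[1],P[2]]),1)
E
python3 -m pendant '[[[0,0,0,0.02,-0.012,-0.12,0],[0,0,0,0.02,-0.012,-0.12,0],[0,0,0,0.02,-0.012,-0.12,0],[0,0,0,0.02,-0.012,-0.12,0],[0,0,0,0.02,-0.012,-0.07,0]]]'
python3 -c "
from h import *
print(togo(box(-.004,.075,.10),176.1))"
```

```text
time: 5.83
ee_pos: [0.4599, 0.0601, 0.2306]
tcp_rot: [179.9, 0.9, 176.9]
wrist_force: [0.5, -0.5, -0.6]
opening: 0.0002
(array([-6.72,  8.04, 13.18]), array([0.001, 0.016, 0.014]))
```

```bash
python3 -m pendant '[[[-1.7,2,2,0,0.004,0.004,0],[-1.7,2,2,0,0.004,0.004,0],[-1.7,2,2,0,0.004,0.004,0],[-1.7,2,2,0,0.004,0,0],[0,0,3,0,0,0,0]]]'
python3 -c "
from h import *
print(togo(box(-.004,.075,.06),176.1),bot.get_obs()['wrist_force'])"
```

```text
time: 6.25
ee_pos: [0.5386, 0.146, 0.1279]
tcp_rot: [179.5, 0.9, 176.9]
wrist_force: [0.8, 1.0, -0.4]
opening: -0.0004
(array([ 0.57, -1.01,  6.77]), array([0.008, 0.016, 0.014])) [ 0.80308199  1.0327993  -0.3764775 ]
```

```bash
python3 -m pendant '[[[0.3,-0.5,2.5,0.008,0.016,0.014,0],[0.2,-0.3,2,0,0,0,0],[0,0,0.8,0,0,0,0],[0,0,0.2,0,0,0,0],[0,0,0,0,0,0,0]]]'
python3 -c "
from h import *
print(togo(box(-.004,.075,.06),176.1),bot.get_obs()['wrist_force'])"
```

```text
time: 6.67
ee_pos: [0.5305, 0.1443, 0.064]
tcp_rot: [180.0, -0.6, 176.6]
wrist_force: [-0.7, -0.2, -0.2]
opening: -0.0001
(array([-0.34, -0.74,  0.4 ]), array([ 0.   , -0.011,  0.009])) [-0.74800269 -0.19416654 -0.16837526]
```

```bash
python3 -m pendant '[[[-0.2,-0.6,0,0,-0.011,0.009,0],[0,0,0.15,0,0,0,0],[0,0,0.15,0,0,0,0],[0,0,0.15,0,0,0,0]]]'|grep -E "pos|force"
for i in 1 2; do python3 -m pendant '[[[0,0,0.15,0,0,0,0]]]'|grep -E "pos|force"; done
```

```text
ee_pos: [0.5347, 0.1387, 0.0646]
wrist_force: [-0.4, -0.8, -0.7]
ee_pos: [0.5352, 0.1387, 0.0639]
wrist_force: [-0.4, 0.5, -0.4]
ee_pos: [0.5355, 0.1387, 0.0629]
wrist_force: [0.5, 0.1, -0.7]
```

```bash
python3 -m pendant '[[[0,0,0.2,0,0,0,0],[0,0,0.2,0,0,0,0],[0,0,0.2,0,0,0,0]]]'|grep -E "pos|force"
for i in 1 2 3 4; do python3 -m pendant '[[[0,0,0.2,0,0,0,0]]]'|grep -E "pos|force"; done
```

```text
ee_pos: [0.5359, 0.1387, 0.0569]
wrist_force: [-0.2, 0.9, -1.0]
ee_pos: [0.5362, 0.1388, 0.0554]
wrist_force: [-5.4, -1.2, 25.0]
ee_pos: [0.537, 0.139, 0.0554]
wrist_force: [-5.9, -1.6, 26.7]
ee_pos: [0.5379, 0.1393, 0.0555]
wrist_force: [-3.8, -0.6, 15.2]
ee_pos: [0.5383, 0.1394, 0.0555]
wrist_force: [-5.4, -1.9, 15.9]
```

```bash
python3 -m pendant '[[[0.1,0,0.0,0,0,0,0]]]'|grep -E "pos|force"
for i in 1 2 3 ; do python3 -m pendant '[[[0.05,-0.2,0.03,0,0,0,0]]]'|grep -E "pos|force"; done
```

```text
ee_pos: [0.5378, 0.1396, 0.0563]
wrist_force: [-0.8, -0.5, -1.4]
ee_pos: [0.5372, 0.1378, 0.0563]
wrist_force: [1.1, 0.3, -0.1]
ee_pos: [0.5365, 0.1358, 0.0557]
wrist_force: [0.6, 1.0, -0.7]
ee_pos: [0.5361, 0.1339, 0.0556]
wrist_force: [0.1, 1.7, 6.6]
```

```bash
for i in 1 2 3 4 5 6; do python3 -m pendant '[[[0.02,-0.25,0.03,0,0,0,0]]]'|grep -E "pos|force"|tr '\n' ' '; echo; done; python3 -c "
from h import *
o=bot.get_obs();print(inbox(o['ee_pos']));im=bot.camera('scene')[...,::-1];cv2.imwrite('pics/s2.png',cv2.resize(im[200:320,260:430],None,fx=3.5,fy=3.5,interpolation=2))"
```

```text
ee_pos: [0.536, 0.1315, 0.0556] wrist_force: [0.3, 1.6, 5.7] 
ee_pos: [0.5359, 0.1291, 0.0556] wrist_force: [-0.3, 2.2, 5.5] 
ee_pos: [0.5358, 0.1268, 0.0557] wrist_force: [-1.0, 2.1, 5.8] 
ee_pos: [0.5356, 0.1244, 0.0557] wrist_force: [-0.1, 2.1, 5.5] 
ee_pos: [0.5355, 0.122, 0.0556] wrist_force: [-0.6, 1.9, 5.3] 
ee_pos: [0.5353, 0.1196, 0.0556] wrist_force: [-1.0, 2.1, 5.7] 
[-0.9 58.1 55.6]
```

View pics/s2.png

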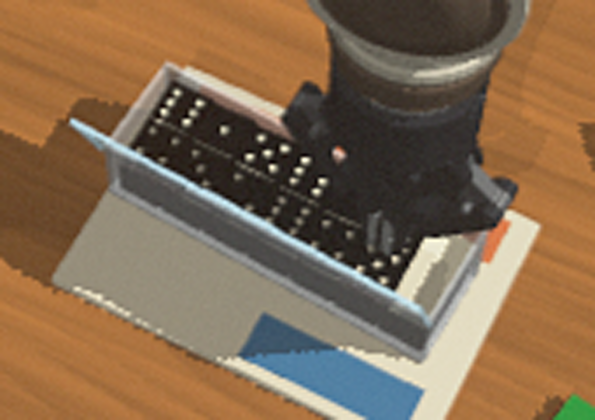

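The view shows the row being dragged right. The slot at the left end is opening up and a sliver is left at the right end, so I'll carry on until it resists.

```bash
for i in 1 2 3 4 5 6 ; do python3 -m pendant '[[[0.02,-0.2,0.03,0,0,0,0]]]'|grep -E "pos|force"|tr '\n' ' '; echo; done
```

```text
ee_pos: [0.5352, 0.1175, 0.0557] wrist_force: [-0.7, 2.9, 3.7] 
ee_pos: [0.5351, 0.1156, 0.0557] wrist_force: [-1.4, 2.3, 5.3] 
ee_pos: [0.535, 0.1138, 0.0557] wrist_force: [0.7, 1.1, 4.3] 
ee_pos: [0.535, 0.1119, 0.0557] wrist_force: [0.5, 2.3, 4.9] 
ee_pos: [0.535, 0.11, 0.0557] wrist_force: [-0.7, 1.5, 5.7] 
ee_pos: [0.535, 0.1081, 0.0557] wrist_force: [0.7, 2.1, 5.5]
```

```bash
python3 -m pendant '[[[0,0,-0.3,0,0,0,0],[0,0,-3,0,0,0,0],[1.5,0,-3.5,0,0,0,0],[2,0,-3,0,0,0,0],[0,0,0,0,0,0,0]]]'|grep -E "pos|rot"
python3 -c "
from h import *
o=bot.get_obs();print(togo(o['ee_pos'],176.1));np.save('w2.npy',np.r_[o['ee_pos'],o['tcp_rot']]);im=bot.camera('wrist')[...,::-1];cv2.imwrite('pics/w2.png',im)"
```

```text
ee_pos: [0.4931, 0.1068, 0.1519]
tcp_rot: [179.1, 1.2, 176.1]
(array([0., 0., 0.]), array([0.015, 0.02 , 0.   ]))
```

View pics/w2.png

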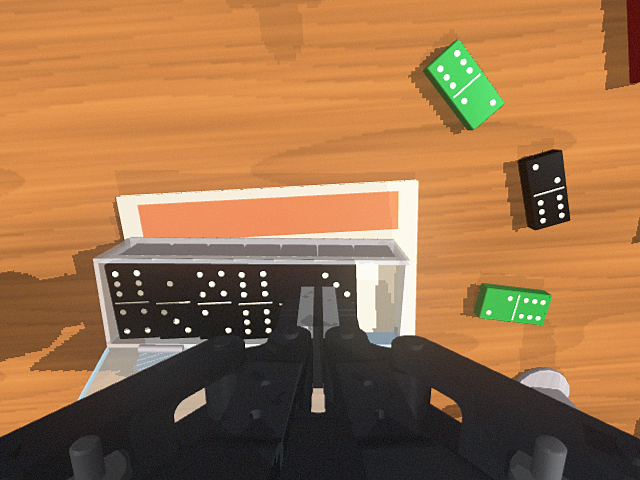

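Picture w2 shows the row packed from u=104 to u=357, with the slot open at the box's left end (u=357 to ~400). The black domino's face is centred near (543,188). Next I'll measure the slot and the domino.

```bash
python3 - <<'E'
from h import *
w=np.load("w2.npy");W=cal("wrist",dict(ee_pos=w[:3],tcp_rot=w[3:]))
im=cv2.imread("pics/w2.png");g=im.max(2)
for v in(268,276):
    print(v,"dark cols",[inbox(plane(W,(u,v),.0555)).tolist() for u in (np.where(g[v,90:375]<70)[0][[0,-1]]+90)])
    print(g[v,90:110].tolist(),g[v,350:412].tolist())
for v in (256,262,268):print(v,[inbox(plane(W,(u,v),.060)).tolist()[:2] for u in(94,104,395,408)])
for t in("left_wall_top","rim_middle"):
    m=(bot.mark_of("wrist",t) or [None])[0]
    if m:print(t,m["uv"],m["confidence"],inbox(plane(W,m["uv"],.06)))
print("near outer rim",[inbox(plane(W,u,.060)).tolist() for u in((128,240),(393,240),(94,259),(408,261))])
c=im[140:235,505:585];cv2.imwrite("pics/d.png",cv2.resize(c,None,fx=6,fy=6,interpolation=2))
E
```

```text
268 dark cols [[-24.9, -96.2, 55.5], [-24.1, 69.6, 55.5]]
[126, 129, 124, 114, 196, 225, 222, 224, 229, 167, 158, 155, 159, 167, 109, 55, 59, 60, 56, 56] [84, 82, 82, 85, 81, 56, 236, 255, 255, 253, 253, 253, 253, 253, 253, 253, 253, 253, 253, 253, 253, 253, 253, 253, 253, 253, 254, 255, 225, 200, 206, 209, 209, 204, 211, 209, 213, 205, 209, 212, 209, 209, 211, 209, 212, 216, 183, 181, 182, 185, 183, 181, 180, 182, 172, 239, 253, 251, 249, 249, 252, 252]
276 dark cols [[-19.2, -95.7, 55.5], [-18.4, 69.8, 55.5]]
[122, 128, 125, 127, 122, 168, 229, 225, 224, 230, 183, 157, 159, 158, 158, 171, 109, 54, 49, 61] [85, 77, 78, 77, 76, 59, 230, 255, 254, 253, 253, 253, 253, 253, 253, 253, 253, 253, 253, 253, 253, 253, 253, 253, 253, 253, 254, 255, 224, 205, 208, 210, 207, 208, 214, 206, 211, 212, 210, 210, 209, 210, 209, 213, 184, 178, 180, 191, 182, 183, 181, 182, 176, 176, 195, 253, 251, 250, 249, 252, 252, 252]
256 [[-34.7, -99.3], [-34.7, -92.9], [-33.9, 94.9], [-33.9, 103.4]]
262 [[-30.6, -100.0], [-30.6, -93.6], [-29.8, 95.2], [-29.7, 103.7]]
268 [[-26.5, -100.6], [-26.5, -94.2], [-25.6, 95.4], [-25.6, 104.0]]
left_wall_top [403.5, 309.5] 0.72 [  4.4 103.   60. ]
rim_middle [402.9, 309.0] 0.49 [  4.  102.5  60. ]
near outer rim [[-45.3, -76.1, 60.0], [-44.7, 93.0, 60.0], [-32.6, -99.6, 60.0], [-30.4, 103.7, 60.0]]
```

View pics/d.png

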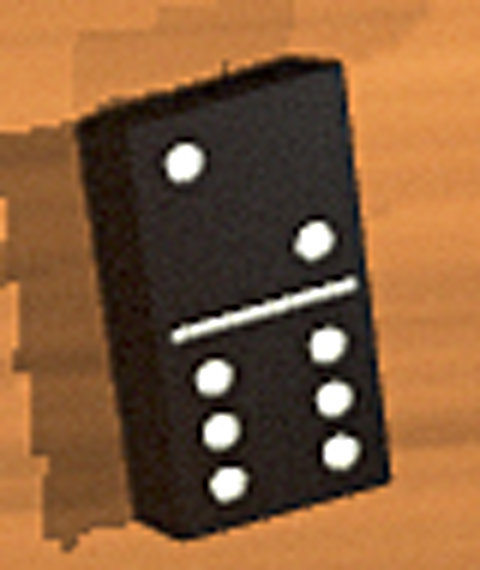

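```bash
python3 - <<'E'
from h import *
w=np.load("w2.npy");W=cal("wrist",dict(ee_pos=w[:3],tcp_rot=w[3:]))
print("tcp px",proj(W,w[:3]))
d=np.array([plane(W,(505+u/6,140+v/6),.012) for u,v in[(135,118),(343,65),(390,482),(187,540)]])[:,:2]
v=(d[3]+d[2]-d[1]-d[0])
yaw=np.degrees(np.arctan2(v[1],v[0]))
print("dom",d.mean(0),[round(np.linalg.norm(d[i]-d[i-1]),4) for i in range(4)],yaw)
print(togo([*d.mean(0),.07],180+yaw))
E
```

```text
tcp px [315.75902444 306.96771722]
dom [0.47831231 0.28524282] [np.float64(0.0554), np.float64(0.0254), np.float64(0.0543), np.float64(0.0262)] 12.40455470200365
(array([ 2.88, 17.62,  7.8 ]), array([ 0.011,  0.018, -0.284]))
```

```bash
python3 -m pendant '[[[0,3.6,0,0.011,0.018,0,60],[0,3.6,0,0,0,-0.1,60],[0.7,3.5,2,0,0,-0.1,60],[1,3.3,2,0,0,-0.084,60],[0,0,0,0,0,0,60]]]'
python3 -c "
from h import *
print(togo([.4783,.286,.035],192.4))"
```

```text
time: 10.12
ee_pos: [0.4763, 0.2466, 0.0974]
tcp_rot: [-180.0, -0.6, -167.3]
wrist_force: [-0.3, -0.5, -1.4]
opening: 0.0511
(array([-1.12,  3.81,  6.23]), array([-0.   , -0.01 ,  0.005]))
```

```bash
python3 -m pendant '[[[-0.5,2,1,0,0,0,60],[-0.4,1.7,1.5,0,0,0,60],[0,0,0,0,0,0,60]]]' >/dev/null
python3 -c "
from h import *
print(togo([.4783,.286,.035],192.4))
o=bot.get_obs();im=bot.camera('wrist')[...,::-1];cv2.imwrite('pics/w3.png',im[150:420,150:490])
W=cal('wrist',o);print(o['ee_pos'],[proj(W,[.4783,y,.012]) for y in (.282,.286,.290)])"
```

```text
(array([-0.45, -0.09,  2.94]), array([-0.004, -0.019,  0.007]))
[0.47423656 0.28608909 0.06449969] [array([307.95305761, 272.89778785]), array([315.09805494, 274.45641696]), array([322.22903538, 276.01198839])]
```

View pics/w3.png

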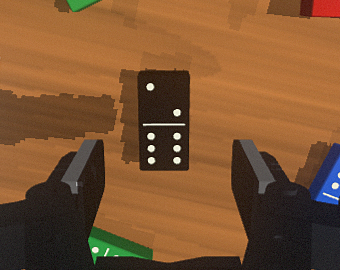

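```bash
python3 -m pendant '[[[-0.45,0,1.5,0,-0.019,0.007,60],[0,0,2,0,0,0,60],[0,0,1.2,0,0,0,60],[0,0,0.3,0,0,0,60],[0,0,0,0,0,0,60]]]' 
python3 -c "
from h import *
print(togo([.4783,.286,.0075],192.4))"
```

```text
time: 10.83
ee_pos: [0.4792, 0.2821, 0.0123]
tcp_rot: [-179.6, -0.1, -167.7]
wrist_force: [-0.2, -0.5, 0.6]
opening: 0.0514
(array([0.  , 0.4 , 0.48]), array([-0.007, -0.002, -0.002]))
```

```bash
python3 -m pendant '[[[0,0.35,0.35,-0.007,0,0,60],[0,0,0.1,0,0,0,60],[0,0,0.1,0,0,0,60]]]' | grep -E "pos|force"
python3 -c "
from h import *
print(togo([.4783,.286,.0075],192.4))"
```

```text
ee_pos: [0.4795, 0.2852, 0.0084]
wrist_force: [1.0, 0.6, 0.1]
(array([0.1 , 0.11, 0.09]), array([ 0.001, -0.001, -0.004]))
```

```bash
python3 -m pendant '[[[0.1,0.1,0.1,0,0,0,30],[0,0,0.05,0,0,0,25],[0,0,0,0,0,0,25],[0,0,0,0,0,0,25],[0,0,0,0,0,0,25]]]' 20
python3 -m pendant '[[[0,0,-1.5,0,0,0,25],[0,0,-3,0,0,0,25],[0,0,-3,0,0,0.1,25],[0,0,-2.5,0,0,0.1,25],[0,0,0,0,0,0.085,25]]]'
python3 -c "
from h import *
print(togo(box(0,.084,.09)+[0,.002,0],176.1))"
```

```text
time: 11.5
ee_pos: [0.4792, 0.2867, 0.0088]
tcp_rot: [179.9, 0.1, -167.8]
wrist_force: [0.2, 0.2, -0.5]
opening: 0.027
time: 11.92
ee_pos: [0.4772, 0.2855, 0.1106]
tcp_rot: [-180.0, -0.2, 175.4]
wrist_force: [1.2, 0.1, 0.1]
opening: 0.0269
(array([ -7.17, -13.27,   2.04]), array([-0.   , -0.003, -0.012]))
```

```bash
python3 -m pendant '[[[-1.2,-2.5,0,0,0,-0.006,25],[-1.6,-2.9,0.3,0,0,-0.006,25],[-1.6,-2.9,0.3,0,0,0,25],[-1.6,-2.9,0.3,0,0,0,25],[-1,-1.5,0.3,0,0,0,25]]]' >/dev/null
python3 -m pendant '[[[0,0,0,0,0,0,25],[0,0,0,0,0,0,25]]]'
python3 -c "
from h import *
print(togo(box(0,.084,.075)+[0,.002,0],176.1))"
```

```text
time: 12.5
ee_pos: [0.5409, 0.15, 0.102]
tcp_rot: [179.8, 0.2, 175.9]
wrist_force: [0.3, 0.7, 0.1]
opening: 0.0269
(array([ 0.28, -0.29,  2.69]), array([ 0.003,  0.003, -0.003]))
```

```bash
python3 -m pendant '[[[0.25,-0.28,1,0.003,0.003,-0.003,25],[0,0,1,0,0,0,25],[0,0,0.5,0,0,0,25],[0,0,0,0,0,0,25]]]'>/dev/null
python3 -c "
from h import *
o=bot.get_obs();im=bot.camera('wrist')[...,::-1];cv2.imwrite('pics/w4.png',cv2.resize(im[150:400,120:470],None,fx=2.2,fy=2.2,interpolation=2))
print(o['ee_pos'],inbox(o['ee_pos']),togo(box(0,.084,.075)+[0,.002,0],176.1))"
```

```text
[0.5368873  0.14943448 0.07433753] [-1.4 87.9 74.3] (array([-0.12, -0.2 , -0.03]), array([ 0.   , -0.001,  0.002]))
```

View pics/w4.png

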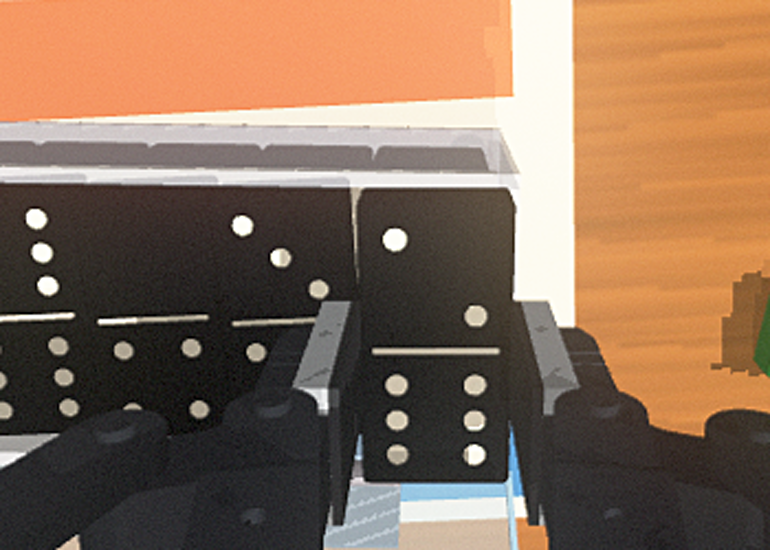

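```bash
python3 - <<'E'
from h import *
W=cal("wrist");f=lambda u,v,z:inbox(plane(W,(120+u/2.2,150+v/2.2),z)).tolist()
print("row end",f(351,200,.0555),f(354,290,.0555),"outer corner",f(518,180,.06),"bottom",f(500,128,.006))
print("held L",f(358,250,.078),"R",f(513,250,.078),"front edge",f(435,190,.078),"joints",f(148,148,.05),f(262,148,.05),f(375,148,.05),"front rim inner",f(250,185,.06),f(250,172,.06))
im=cv2.imread("pics/w4.png").max(2)
for v in(205,230,260):print(im[v,335:370:1].tolist())
E
```

```text
row end [-24.2, 71.9, 55.5] [-5.0, 72.1, 55.5] outer corner [-29.5, 104.9, 60.0] bottom [-30.6, 105.5, 6.0]
held L [-21.0, 75.2, 78.0] R [-21.0, 102.5, 78.0] front edge [-31.9, 88.7, 78.0] joints [-33.6, 30.1, 50.0] [-33.7, 53.4, 50.0] [-33.8, 76.5, 50.0] front rim inner [-28.3, 52.8, 60.0] [-30.9, 52.9, 60.0]
[68, 68, 66, 65, 64, 64, 64, 66, 70, 71, 65, 60, 61, 64, 56, 51, 92, 152, 193, 195, 169, 129, 87, 65, 61, 58, 62, 66, 68, 70, 72, 73, 73, 72, 72]
[50, 52, 56, 56, 54, 54, 56, 59, 61, 61, 60, 58, 56, 54, 49, 47, 58, 74, 119, 177, 196, 155, 97, 65, 52, 49, 58, 63, 63, 63, 62, 62, 64, 65, 63]
[50, 49, 47, 45, 44, 45, 49, 50, 47, 44, 42, 42, 45, 49, 49, 47, 42, 35, 49, 79, 99, 93, 76, 63, 53, 47, 48, 49, 51, 52, 51, 50, 47, 46, 48]
```

The held domino and slot edges show it needs about 5 mm farther in +x of the box and 1.6 mm to the right. I'll shift it, then feel down.

```bash
python3 -m pendant '[[[-0.5,-0.16,0,0,0,0.002,25],[0,0,0,0,0,0,25]]]' | grep pos; python3 -c "
from h import *
print(inbox(bot.get_obs()['ee_pos']))"
```

```text
ee_pos: [0.5417, 0.1485, 0.0747]
[ 3.5 87.4 74.7]
```

```bash
python3 -m pendant '[[[0,-0.15,0.4,0,0,0,25],[0,0,0.4,0,0,0,25],[0,0,0,0,0,0,25]]]' | grep -E "pos|force"; for i in 1 2 3; do python3 -m pendant '[[[0,0,0.15,0,0,0,25]]]' | grep -E "pos|force"|tr '\n' ' '; done; python3 -c "
from h import *
print(inbox(bot.get_obs()['ee_pos']))"
```

```text
ee_pos: [0.5425, 0.1475, 0.0672]
wrist_force: [-1.6, 1.1, 1.5]
ee_pos: [0.5428, 0.1476, 0.0662] wrist_force: [-0.7, 0.5, 3.7] ee_pos: [0.5429, 0.1476, 0.065] wrist_force: [-2.5, 0.5, 4.8] ee_pos: [0.543, 0.1477, 0.0638] wrist_force: [-2.2, 0.3, 4.9] [ 4.8 86.6 63.8]
```

```bash
python3 -m pendant '[[[0.3,0,-0.5,0,0,0,25],[0,0,-0.3,0,0,0,25],[0,0,0,0,0,0,25]]]' | grep -E "pos|rot|force"; python3 -c "
from h import *
o=bot.get_obs();print(inbox(o['ee_pos']));np.save('w5.npy',np.r_[o['ee_pos'],o['tcp_rot']])
im=bot.camera('wrist')[...,::-1];a=cv2.resize(im[190:390,240:400],None,fx=3,fy=3,interpolation=2)
s=bot.camera('scene')[...,::-1];b=cv2.resize(s[240:320,350:420],(400,457),interpolation=2)
v=np.zeros((600,800,3),np.uint8);v[:600,:400]=a[:,40:440];v[:457,400:]=b;cv2.imwrite('pics/w5.png',v)"
```

```text
ee_pos: [0.5393, 0.1476, 0.0715]
tcp_rot: [179.9, 0.1, 176.2]
wrist_force: [-0.1, -0.4, -0.1]
[ 1.1 86.3 71.5]
```

View pics/w5.png

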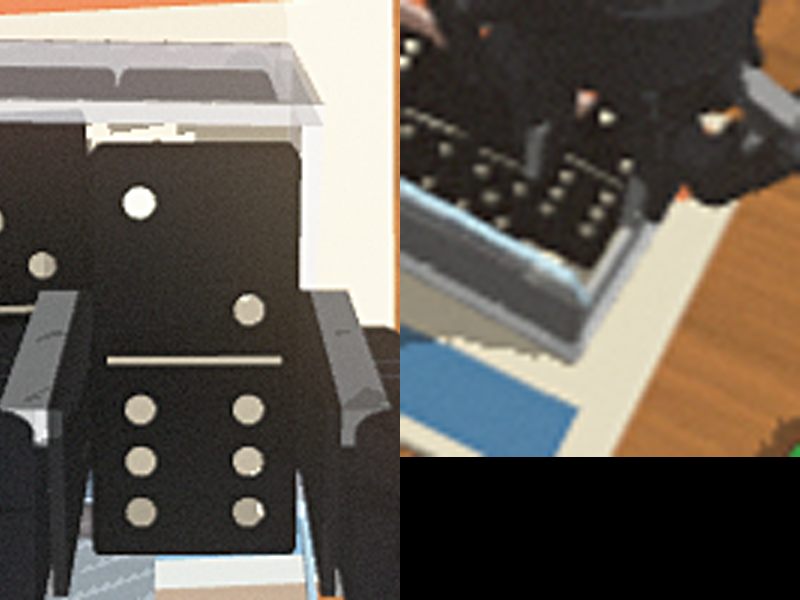

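```bash
python3 - <<'E'
from h import *
w=np.load("w5.npy");W=cal("wrist",dict(ee_pos=w[:3],tcp_rot=w[3:]));f=lambda x,y,z:inbox(plane(W,(240+(x+40)/3,190+y/3),z)).tolist()
print("row end",f(88,135,.0555),"wall inner/outer",f(302,130,.06),f(302,250,.06),f(322,105,.06),f(322,125,.06),"front rim in",f(200,122,.06),"out",f(200,102,.06),"row front",f(40,120,.0555))
for z in(.075,.078):print("dom L,R,front,far",f(90,200,z),f(300,200,z),f(200,143,z),f(200,553,z))
E
```

```text
row end [-25.2, 71.9, 55.5] wall inner/outer [-27.1, 102.2, 60.0] [-9.3, 102.7, 60.0] [-30.6, 104.9, 60.0] [-27.8, 105.0, 60.0] front rim in [-28.2, 88.0, 60.0] out [-31.0, 88.0, 60.0] row front [-27.4, 65.1, 55.5]
dom L,R,front,far [-21.4, 73.8, 75.0] [-21.5, 100.7, 75.0] [-29.0, 87.9, 75.0] [30.2, 88.1, 75.0]
dom L,R,front,far [-22.3, 74.1, 78.0] [-22.4, 100.4, 78.0] [-29.7, 87.9, 78.0] [28.2, 88.1, 78.0]
```

```bash
python3 -m pendant '[[[-0.15,0,0.3,0,0,0,25],[0,0,0.2,0,0,0,25]]]' | grep -E "pos|force"|tr '\n' ' '; for i in 1 2 3; do python3 -m pendant '[[[0.03,0,0.15,0,0,0,25]]]' | grep -E "pos|force"|tr '\n' ' '; done; python3 -c "
from h import *
print(inbox(bot.get_obs()['ee_pos']))"
```

```text
ee_pos: [0.541, 0.1476, 0.066] wrist_force: [-0.2, 0.5, -1.4] ee_pos: [0.5408, 0.1476, 0.064] wrist_force: [1.3, 0.6, -0.5] ee_pos: [0.5404, 0.1475, 0.0622] wrist_force: [-0.6, 0.4, 0.3] ee_pos: [0.54, 0.1475, 0.0603] wrist_force: [-0.1, 1.2, 7.0] [ 1.8 86.2 60.3]
```

```bash
python3 -m pendant '[[[0,0,-0.05,0,0,0,36],[0,0,0,0,0,0,45],[0,0,0,0,0,0,50]]]' | grep -E "pos|force|open"
python3 -m pendant '[[[0,0,-1,0,0,0,50],[0,0,-1.5,0,0,0,50],[0,0,-1,0,0,0,0],[0,0,0,0,0,0,0],[0,0,0,0,0,0,0]]]' | grep -E "pos|force|open"
python3 -c "
from h import *
o=bot.get_obs();print(inbox(o['ee_pos']));np.save('w6.npy',np.r_[o['ee_pos'],o['tcp_rot']])
im=bot.camera('wrist')[...,::-1];cv2.imwrite('pics/w6r.png',im)
S=cal('side');D=bot.camera('side')[...,::-1];cv2.imwrite('pics/side6.png',D);a=cv2.resize(im[200:400,180:420],(480,400),interpolation=2);b=cv2.resize(D[210:330,225:305],(320,480),interpolation=2)
v=np.zeros((480,800,3),np.uint8);v[:400,:480]=a;v[:480,480:]=b;cv2.imwrite('pics/w6.png',v)"
```

```text
ee_pos: [0.5397, 0.1474, 0.0603]
wrist_force: [-0.0, 0.3, -0.3]
opening: 0.0425
ee_pos: [0.5396, 0.1475, 0.0985]
wrist_force: [-0.3, -0.7, -0.2]
opening: 0.0069
[ 1.4 86.2 98.5]
```

View pics/w6.png

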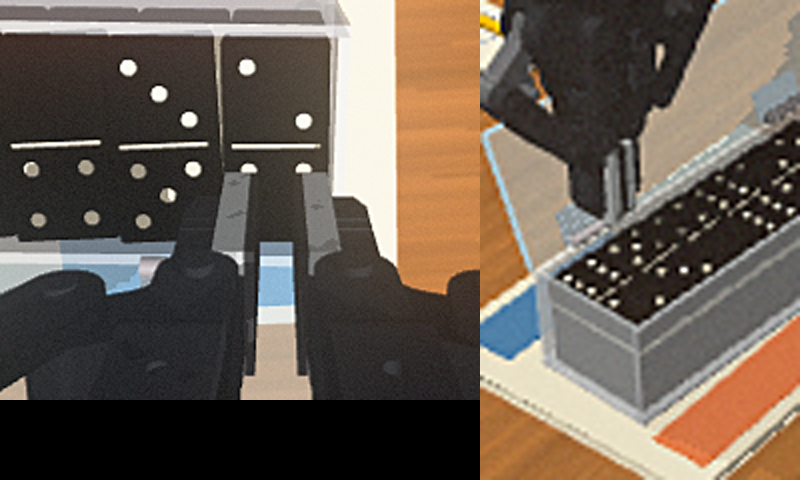

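All 12 views are used. This one shows the domino in the left slot, face up, at about the level of the row. From here I'll work by force and numbers: press it gently with closed fingers.

```bash
python3 -m pendant '[[[0,0,1.5,0,0,0,0],[0,0,1.2,0,0,0,0],[0,0,0.3,0,0,0,0],[0,0,0,0,0,0,0]]]' | grep -E "pos|force|open"; for i in 1 2 3 4 5; do python3 -m pendant '[[[0.02,0,0.12,0,0,0,0]]]' | grep -E "pos|force"|tr '\n' ' '; echo; done; python3 -c "
from h import *
print(inbox(bot.get_obs()['ee_pos']))"
```

```text
ee_pos: [0.5388, 0.1473, 0.0652]
wrist_force: [0.9, 0.5, 0.1]
opening: 0.0002
ee_pos: [0.5383, 0.1472, 0.0636] wrist_force: [0.4, -0.1, 0.6] 
ee_pos: [0.538, 0.1472, 0.0622] wrist_force: [0.2, 0.9, -0.4] 
ee_pos: [0.5378, 0.1472, 0.0611] wrist_force: [-0.1, -0.2, -0.1] 
ee_pos: [0.5378, 0.1473, 0.0601] wrist_force: [0.8, 0.4, -0.2] 
ee_pos: [0.5377, 0.1473, 0.0591] wrist_force: [-0.7, -0.0, 0.3] 
[-0.5 85.9 59.1]
```

```bash
for i in 1 2 3 4 5 6; do python3 -m pendant '[[[0.01,0,0.08,0,0,0,0]]]' | grep -E "pos|force"|tr '\n' ' '; echo; done; python3 -c "
from h import *
print(inbox(bot.get_obs()['ee_pos']))"
```

```text
ee_pos: [0.5377, 0.1474, 0.0583] wrist_force: [-0.7, -0.4, 0.6] 
ee_pos: [0.5376, 0.1474, 0.0576] wrist_force: [-0.1, -0.2, 0.1] 
ee_pos: [0.5376, 0.1474, 0.0569] wrist_force: [0.0, 0.6, -0.9] 
ee_pos: [0.5376, 0.1474, 0.0561] wrist_force: [0.2, 0.1, 0.8] 
ee_pos: [0.5376, 0.1475, 0.0555] wrist_force: [-2.2, -0.7, 9.4] 
ee_pos: [0.5378, 0.1476, 0.0555] wrist_force: [-2.8, 0.1, 10.8] 
[-0.4 86.1 55.5]
```

It's firm at 55.5 mm, the same level as the row, so it lies flat. Next is the sweep, starting beside the left wall.

```bash
python3 -m pendant '[[[0,0,-0.2,0,0,0,0],[0,0.7,-0.03,0,0,0,0],[0,0,0,0,0,0,0],[0,0,0.1,0,0,0,0],[0,0,0.05,0,0,0,0]]]' | grep -E "pos|rot|force"|tr '\n' ' ';for i in 1 2 3; do python3 -m pendant '[[[0,0,0.04,0,0,0,0]]]' | grep -E "pos|force"|tr '\n' ' '; echo; done; python3 -c "
from h import *
o=bot.get_obs();print(inbox(o['ee_pos']),o['tcp_rot'])"
```

```text
ee_pos: [0.5385, 0.1556, 0.0568] tcp_rot: [179.9, 0.1, 176.2] wrist_force: [-1.0, 0.5, -0.0] ee_pos: [0.5384, 0.1556, 0.0561] wrist_force: [0.9, -0.3, 0.3] 
ee_pos: [0.5383, 0.1556, 0.0555] wrist_force: [-0.6, 0.6, 8.9] 
ee_pos: [0.5385, 0.1557, 0.0555] wrist_force: [-2.1, 0.1, 8.0] 
[-0.2 94.3 55.5] [1.79921879e+02 8.34533822e-02 1.76254194e+02]
```

```bash
for i in 1 2 3 4 5; do python3 -m pendant '[[[0.005,-0.3,0.015,0,0,0,0]]]' | grep -E "pos|force"|tr '\n' ' '; echo; done; python3 -c "
from h import *
o=bot.get_obs();print(inbox(o['ee_pos']),o['tcp_rot'])"
```

```text
ee_pos: [0.5384, 0.153, 0.0556] wrist_force: [0.4, 0.2, 0.4] 
ee_pos: [0.5382, 0.1499, 0.0556] wrist_force: [-0.2, 1.0, 2.3] 
ee_pos: [0.5381, 0.1468, 0.0556] wrist_force: [-0.8, 0.8, 3.2] 
ee_pos: [0.5379, 0.1436, 0.0556] wrist_force: [-0.7, 1.6, 3.3] 
ee_pos: [0.5378, 0.1403, 0.0556] wrist_force: [-0.5, 1.2, 3.3] 
[ 0.1 78.9 55.6] [179.83434651   0.18225616 176.28995238]
```

```bash
for i in 1 2 3 4 5 6; do python3 -m pendant '[[[0.002,-0.35,0.015,0,0,0,0],[0.002,-0.35,0.015,0,0,0,0],[0.002,-0.35,0.015,0,0,0,0]]]' | grep -E "pos|force"|tr '\n' ' '; echo; done; python3 -c "
from h import *
o=bot.get_obs();print(inbox(o['ee_pos']),o['tcp_rot'])"
```

```text
ee_pos: [0.5373, 0.1288, 0.0556] wrist_force: [-0.7, 1.9, 4.3] 
ee_pos: [0.5368, 0.1173, 0.0556] wrist_force: [0.6, 1.4, 4.4] 
ee_pos: [0.5363, 0.1059, 0.0556] wrist_force: [0.6, 1.5, 5.8] 
ee_pos: [0.5359, 0.0945, 0.0555] wrist_force: [0.4, 2.4, 5.8] 
ee_pos: [0.5354, 0.0831, 0.0556] wrist_force: [0.0, 2.6, 5.3] 
ee_pos: [0.5348, 0.0718, 0.0556] wrist_force: [0.6, 2.1, 4.4] 
[ 1.8 10.4 55.6] [179.59504151   0.51371506 176.29902981]
```

```bash
for i in 1 2 3 4 5 6 7; do python3 -m pendant '[[[0.004,-0.35,0.011,0,0,0,0],[0.004,-0.35,0.011,0,0,0,0],[0.004,-0.35,0.011,0,0,0,0]]]' | grep -E "pos|force"|tr '\n' ' '; echo; done; python3 -c "
from h import *
o=bot.get_obs();print(o['time'],inbox(o['ee_pos']),o['tcp_rot'])"
```

```text
ee_pos: [0.5342, 0.0604, 0.0556] wrist_force: [-0.2, 3.2, 5.1] 
ee_pos: [0.5335, 0.049, 0.0556] wrist_force: [-0.5, 2.6, 4.2] 
ee_pos: [0.5328, 0.0377, 0.0556] wrist_force: [-0.8, 2.1, 5.6] 
ee_pos: [0.5321, 0.0263, 0.0556] wrist_force: [-0.0, 2.4, 5.5] 
ee_pos: [0.5313, 0.015, 0.0556] wrist_force: [0.0, 2.1, 4.3] 
ee_pos: [0.5306, 0.0036, 0.0556] wrist_force: [-0.6, 1.4, 5.0] 
ee_pos: [0.5298, -0.0077, 0.0556] wrist_force: [0.9, 2.6, 5.4] 
20.6667 [  2.2 -69.3  55.6] [179.34983604   0.80418114 176.36155595]
```

```bash
for i in 1 2 3 4; do python3 -m pendant '[[[0.004,-0.33,0.01,0,0,0,0]]]' | grep -E "pos|force"|tr '\n' ' '; echo; done;for i in 1 2 3; do python3 -m pendant '[[[0.004,-0.25,0.01,0,0,0,0]]]' | grep -E "pos|force"|tr '\n' ' '; echo; done; python3 -c "
from h import *
o=bot.get_obs();print(o['time'],inbox(o['ee_pos']),o['tcp_rot'])"
```

```text
ee_pos: [0.5295, -0.0113, 0.0556] wrist_force: [-0.1, 2.6, 5.0] 
ee_pos: [0.5292, -0.0149, 0.0556] wrist_force: [0.8, 2.4, 6.0] 
ee_pos: [0.529, -0.0184, 0.0556] wrist_force: [0.7, 2.3, 4.6] 
ee_pos: [0.5287, -0.022, 0.0556] wrist_force: [-0.5, 2.6, 6.0] 
ee_pos: [0.5285, -0.0249, 0.0556] wrist_force: [0.5, 2.5, 5.2] 
ee_pos: [0.5283, -0.0276, 0.0556] wrist_force: [0.4, 2.1, 4.8] 
ee_pos: [0.528, -0.0303, 0.0556] wrist_force: [0.9, 2.5, 5.8] 
21.25 [  2.  -92.   55.6] [179.27043903   0.87710463 176.36757702]
```

The tops felt level at 55.5–55.6 mm from y=+94 to −92, below the rim at ~60 mm. Next I'll lift, go behind the flap and shut it.

```bash
python3 -m pendant '[[[0,0,-0.5,0,0,0,0],[0,0,-3.5,-0.012,-0.015,0,0],[0,0,-3.5,0,0,0,0],[0,0,-3.5,0,0,0,0],[0,2,-0.5,0,0,0,0]]]' | grep -E "pos|rot|force"|tr '\n' ' '; python3 -m pendant '[[[-2.2,2.3,0,0,0,0,0],[-2.2,2.3,0,0,0,0,0],[-2.2,2.3,0,0,0,0,0],[-2,0,0,0,0,0,0],[0,0,0,0,0,0,0]]]' | grep -E "pos|rot|force"|tr '\n' ' ';python3 -c "
from h import *
o=bot.get_obs();print(inbox(o['ee_pos']),togo(box(.09,0,.1),176.1))"
```

```text
ee_pos: [0.5214, -0.0158, 0.1696] tcp_rot: [178.7, 1.0, 176.2] wrist_force: [0.5, 0.6, 1.3] ee_pos: [0.6143, 0.0501, 0.1766] tcp_rot: [178.9, 1.1, 176.1] wrist_force: [1.1, 0.8, -0.8] [ 82.6  -5.9 176.6] (array([-0.59,  0.44,  7.68]), array([ 0.02,  0.02, -0.  ]))
```

```bash
python3 -m pendant '[[[-0.8,0.4,1.5,0.02,0.02,0,0],[0,0,2.5,0,0,0,0],[0,0,2,0,0,0,0],[0,0,1,0,0,0,0],[0,0,0,0,0,0,0]]]' | grep -E "pos|rot|force"|tr '\n' ' '; python3 -m pendant '[[[0.8,0,0,0,0,0,0],[0.8,0,0,0,0,0,0]]]' | grep -E "force"; python3 -c "
from h import *
o=bot.get_obs();print(inbox(o['ee_pos']),o['tcp_rot'])"
```

```text
ee_pos: [0.6217, 0.0526, 0.1027] tcp_rot: [-179.7, -0.4, 176.1] wrist_force: [-0.9, -0.4, -1.0] wrist_force: [0.6, -0.1, 0.7]
[ 72.9  -3.8 102.4] [-179.67822774   -0.47868305  176.01815993]
```

```bash
for i in 1 2 3 4 5; do python3 -m pendant '[[[0.7,0,-0.1,0,0,0,0]]]' | grep -E "pos|force"|tr '\n' ' ';echo; done; python3 -c "
from h import *
o=bot.get_obs();print(inbox(o['ee_pos']),o['tcp_rot'])"
```

```text
ee_pos: [0.5971, 0.0531, 0.1041] wrist_force: [1.5, 0.3, 1.1] 
ee_pos: [0.5896, 0.0535, 0.1062] wrist_force: [1.1, -0.6, -0.0] 
ee_pos: [0.5821, 0.0539, 0.1083] wrist_force: [-0.7, 0.1, -0.1] 
ee_pos: [0.5746, 0.0544, 0.1104] wrist_force: [-0.1, 0.2, -0.4] 
ee_pos: [0.567, 0.0549, 0.1122] wrist_force: [0.1, 0.3, -1.0] 
[ 35.1  -4.3 112.2] [-179.70130164   -0.20083063  175.96762789]
```

```bash
cat >fl.py <<'E'
from h import *
for n in("side","scene"):
    bot.camera(n);m=bot.mark_of(n,"flap_edge");C=cal(n)
    print(n,[(np.round(d["uv"]),round(d["confidence"],2)) for d in m][:2])
    h=box(.0325,0,.06)
    if m:
        e=[(np.linalg.norm(proj(C,box(.0325-.066*np.cos(t),0,.06+.066*np.sin(t)))-m[0]["uv"]),round(t,2)) for t in np.arange(0,2.4,.05)];print(min(e))
E
python3 fl.py
```

```text
side [(array([284., 226.]), 0.96)]
(np.float64(0.7441634272033321), np.float64(1.35))
scene [(array([336., 243.]), 0.74)]
(np.float64(2.478387714271179), np.float64(1.4))
```

```bash
python3 -m pendant '[[[0.7,0.04,0.5,0,0,0,0],[0.8,0.04,0.6,0,0,0,0],[0.8,0.04,0.6,0,0,0,0]]]' | grep -E "pos|force"|tr '\n' ' ';echo; for i in 1 2; do python3 -m pendant '[[[0.6,0,0.75,0,0,0,0]]]' | grep -E "pos|force"|tr '\n' ' ';echo; done; python3 -c "
from h import *
o=bot.get_obs();print(inbox(o['ee_pos']),o['tcp_rot'])"; python3 fl.py
```

```text
ee_pos: [0.5468, 0.0576, 0.0952] wrist_force: [0.0, -1.1, 1.2] 
ee_pos: [0.5409, 0.0581, 0.0877] wrist_force: [-0.2, 0.1, 2.1] 
ee_pos: [0.535, 0.0585, 0.0798] wrist_force: [-0.1, 0.2, 0.9] 
[ 2.9 -2.9 79.8] [-1.79727310e+02  1.25900262e-02  1.75953432e+02]
side [(array([304., 254.]), 0.79)]
(np.float64(0.7028622300226506), np.float64(0.35))
scene [(array([350., 236.]), 0.61), (array([428., 378.]), 0.23)]
(np.float64(0.7439881550349962), np.float64(0.3))
```

```bash
python3 -m pendant '[[[0.6,0,0.3,0,0,0,0],[0.7,0,0.4,0,0,0,0],[0.3,0,0.4,0,0,0,0]]]' | grep -E "pos|force"|tr '\n' ' ';echo; for i in 1 2 3 4 5; do python3 -m pendant '[[[0.02,0,0.12,0,0,0,0]]]' | grep -E "pos|force"|tr '\n' ' ';echo; done; python3 -c "
from h import *
o=bot.get_obs();print(inbox(o['ee_pos']),o['tcp_rot'])"
```

```text
ee_pos: [0.5204, 0.0596, 0.0702] wrist_force: [-0.7, 0.3, -0.3] 
ee_pos: [0.5195, 0.0597, 0.0685] wrist_force: [0.2, 0.5, -0.3] 
ee_pos: [0.519, 0.0597, 0.0671] wrist_force: [0.2, -0.8, -0.5] 
ee_pos: [0.5188, 0.0597, 0.0658] wrist_force: [0.9, -0.4, -0.4] 
ee_pos: [0.5186, 0.0597, 0.0646] wrist_force: [0.2, -0.2, -0.1] 
ee_pos: [0.5186, 0.0598, 0.0634] wrist_force: [-2.0, -0.5, 11.9] 
[-13.6  -2.8  63.4] [-1.79751997e+02  1.52634152e-01  1.75944623e+02]
```

```bash
for i in 1 2; do python3 -m pendant '[[[0,0,0.02,0,0,0,0]]]' | grep -E "pos|force"|tr '\n' ' ';echo; done; python3 -m pendant '[[[0,0,-0.5,0,0,0,0],[0,0,-3,0,0,0,0],[1,0,-3,0,0,0,0],[3,0,-3,0,0,0,0],[3,0,0,0,0,0,0]]]' | grep -E "time|pos|force"; python3 fl.py; python3 - <<'E'
from h import *
for n in("scene","side"):
    C=cal(n);im=bot.camera(n);a=cv2.imread(f"pics/{n}0.png")[...,::-1]
    print(n,"shut corner px",[np.round(proj(C,box(-.0335,y,.0615))).tolist() for y in(-.103,.103)])
    d=cv2.absdiff(im,np.ascontiguousarray(a)).max(2)>60
    ctr={"green1":(.398,.22),"green2":(.571,.268),"blue":(.50,.394),"cards":(.367,.358),"lighter":(.666,.30),"glass":(.661,-.29)}
    for k,(x,y) in ctr.items():
        u,v=proj(C,[x,y,.01]).astype(int)
        if 0<=v<480 and 0<=u<640: print(k,(u,v),d[max(0,v-12):v+12,max(0,u-12):u+12].mean().round(2),end="; ")
    print()
    m=bot.masks_of(n,"flap");print([ (d["extent"],round(d["confidence"],2)) for d in m][:2])
E
```

```text
ee_pos: [0.5187, 0.0598, 0.0636] wrist_force: [-1.6, -1.3, 3.4] 
ee_pos: [0.5188, 0.0598, 0.0636] wrist_force: [-0.2, -0.4, 1.2] 
time: 25.15
ee_pos: [0.4493, 0.0647, 0.1593]
wrist_force: [0.3, 0.5, 1.7]
side [(array([306., 267.]), 0.79)]
(np.float64(2.148014013058603), np.float64(0.0))
scene [(array([352., 240.]), 0.96)]
(np.float64(0.968762369581529), np.float64(0.0))
scene shut corner px [[306.0, 217.0], [399.0, 264.0]]
green1 (np.int64(441), np.int64(243)) 0.0; green2 (np.int64(432), np.int64(325)) 0.0; blue (np.int64(509), np.int64(322)) 0.0; cards (np.int64(511), np.int64(258)) 0.0; lighter (np.int64(429), np.int64(378)) 0.0; glass (np.int64(159), np.int64(246)) 0.0; 
[([289.6, 217.2, 396.5, 290.2], 0.62), ([291.4, 219.2, 396.4, 304.1], 0.51)]
side shut corner px [[339.0, 240.0], [266.0, 292.0]]
green1 (np.int64(298), np.int64(361)) 0.0; green2 (np.int64(198), np.int64(332)) 0.0; blue (np.int64(167), np.int64(404)) 0.0; cards (np.int64(254), np.int64(434)) 0.0; lighter (np.int64(145), np.int64(320)) 0.0; glass (np.int64(337), np.int64(190)) 0.95; 
[([237.4, 228.6, 337.5, 294.1], 0.63)]
```

```bash
python3 -c "
from workcell import bot
bot.job_done();print(bot.get_obs()['time'])"
```

```text
the job is handed in; nothing more can be done
the job is handed in; nothing more can be done
```

The job is done and handed in at about 26 s on the robot's clock. I dragged the six dominoes to the right end, laid the black one face up in the slot at the left, and pressed it down. I then drew the fingertips along the row from left to right and shut the flap last.

**Last checks**
- **Row:** the last domino met my fingertips at 55.5 mm. The sweep then read 55.5–55.6 mm from end to end, against a rim I estimated at 60 mm, so nothing stands above it. The readings showed mostly 3–6 N of contact.
- **Flap:** it came to a firm stop at about 63.5 mm, which is the rim plus the flap's 3 mm thickness. After I backed off, both outside cameras put it at angle 0.
- **Other things on the table:** the green and blue dominoes, cards, lighter holder and glass are unchanged in the scene view. I did not check the ashtray or the coasters.

**What went less well**
- **First press on the row:** it briefly reached about 27 N before I eased off.
- **First try at laying the domino in:** it touched the box's rim at about 5 N, so I moved it a few mm and tried again.
- **Other firm touches:** pressing the domino down reached about 11 N, and the flap about 12 N as it closed.
- **Start of the sweep:** one reading within 3 mm of where the sweep began was only 0.4 N, which is hardly above the sensor noise.
- **Disagreeing check:** the side camera showed a change at the glass, probably the arm in front of it, since the scene camera showed none.

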